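# Angle a batten past the bench dog into the stock bay

### The arm

A 6-joint arm with a two-finger parallel gripper is mounted at the origin on a cart in front of the work surface, level with it; the furniture and walls round the work are solid. World frame = base frame: x ahead of the robot, y to its left, z up, the work surface at z = 0. Lengths are in m, angles in rad, forces in N, time in s.
With the tool pointing down it reaches from about 0.225 to 0.875 m from the base axis. Payload 3.4 kg.
Tool frame: the origin (TCP) lies at the very end of the fingers, on their centre line; the grasp point (between the pads) lies manip.pinch_z behind it (manip.pinch_z is the distance from the TCP to the grasp point, in m); z points along the fingers, y is the direction in which the jaws open and shut (so a half turn about z gives the same grasp; the last joint's range is limited). The gripper opens to 85 mm and grips with 20 to 120 N. Pads are 22 mm wide; open, the fingers measure 114 mm over their backs; the gripper's body (76 mm by 85 mm) begins 54 mm behind the grasp point. The pads swing forward as they close: fully open they stand 13 mm farther back than shut.
Start: joints at [1.129, 0.276, 1.505, -0, 1.361, -0.121], TCP at [0.181, 0.546, 0.231] pointing down, gripper open.
Joint ranges: [-2.89, 2.89], [-0.75, 2.08], [0.22, 2.7], [-1.18, 4.32], [0.11, 2.71], [-2.7, 2.7]. Speed limits (rad/s): [2.57, 2.57, 3.14, 3.14, 3.14, 3.14].

### API

Orientations are given as a unit quaternion [w, x, y, z].
In Python, from rig import manip, imaging, workorder gives the robot as it stands.
- The arm moves only by the tool apply_moves, never from a script. Its argument "moves" is one flat list of numbers, 7 for each row, row after row: the finger opening in m, from 0 to 0.0854, then the shift along the tool's x, y, z in m, then the turn, a rotation vector about the tool's x, y, z in rad. In form: [jaw, tx, ty, tz, rx, ry, rz, jaw, tx, ty, tz, rx, ry, rz, ...]. A call has exactly 8 rows; each row shifts and turns the pose as measured when the row begins, along the tool's axes as they then stand; what a row does not reach is not made up. A row lasts 1/12 s, in which the tool goes at most 41.7 mm and 7.16 degrees, less where a joint would pass 70% of its speed; a pose out of reach is approached as far as the arm can. A call with a gripper value outside its range is refused whole. The fingers move at their own pace and stop on an object; "newtons" is the grip in N (left out, the last holds). Time passes only in rows, so rows that do not move let the fingers close, or fill a call up. It gives the time, the measured TCP pose, the force and the opening at its end, in the units of the state.
- manip.get_state(): the state, without advancing time (a new reading comes with each control period).
- imaging.get_image(name): name is "scene" or "side" or "wrist"; returns a dict with "image" (480x640x3 uint8, red, green, blue), "range_z" (480x640 float32, m along the optical axis (not along the pixel's ray), 0 where there is no reading), "fx", "fy", "cx", "cy" (pixels), "R" (3x3) and "t" (3): a world point X has camera coordinates R X + t. Camera axes: x right, y down, z forward; pixel columns grow to the right and rows downward; lengths in m; the calibration is good to about 2 mm. A picture is of the moment at which its call begins.
- workorder.sign_off(): hands the job in, once; it reports no verdict.
The state is a dict: "clock": time; "qpos": joint angles; "qd": joint speeds; "effort": joint torques, N m; "position": TCP position; "ee_rot": TCP orientation; "contact_force": force on the tool from outside, world axes, zero at the start; "moment": the same for the moment, N m; "width": finger opening in m.
Only numpy, scipy, OpenCV 4.12 (cv2) and the standard library are available. Lean on these libraries where they do the work, as an engineer would, in place of code of your own. Each camera call takes 0.05 s, during which the arm holds its last target.

### The job

Push the loose wooden batten into the stock bay, angling it past the steel post that stands in the bay's mouth, until it lies along the back fence, touching it or nearly so at both ends. Do it only by pushing with the fingers: the batten stays flat on the bench and is never gripped, lifted or tipped up. Leave the sanding block, the tape measure and the jar where they are.

Things in the scene. Friction and masses are not known exactly. Their poses are not given: they have to be found in the camera images.
- batten: The loose batten: a plain pale planed wooden bar, 300 mm long, 36 mm wide, 30 mm high, about 0.35 kg, lying flat on the bench in front of the bay. Origin: centre of its underside, at bench level. Its own y axis runs along its length, x across it, z up. Both ends are alike.
- batten_end_a (a point): Centre of the batten's end face at its +y end, 150 mm from its centre, 15 mm above its underside. Axes as for the batten.
- batten_end_b (a point): Centre of the batten's end face at its -y end, 150 mm from its centre. Axes as for the batten.
- bay: The fixed stock bay: a low U of three dark brown wooden fences, 45 mm high, 20 mm thick, open to the front; no floor, things slide in on the bench top. Origin: middle of the mouth line, at bench level. x points into the bay, y along the mouth, z up. The end fences have inner faces at y = -175 and +175 mm and reach from the back fence (inner face x = 95 mm) forward to x = 30 mm.
- bay_back (a point): Middle of the back fence's inner face, at bench level, 95 mm behind the mouth line. Axes as for the bay. The back fence runs along y, 195 mm to either side. A batten lying against it has its centre line 18 mm in front of this face.
- post: The fixed steel bench dog: an upright round post 24 mm in diameter and 55 mm high, at x = 12 mm and either y = +122 or y = -122 mm in the bay's frame. It narrows the way in to less than the batten's length between it and the far end fence, but the batten fits behind it. Origin at its foot's centre. At the other of these two places is only an empty, flush dog hole.
- sanding_block: Loose cork-faced sanding block, 66x110x29 mm, on the bench to the left of the bay; origin at its underside's centre. Leave it alone.
- tape_measure: Loose tape measure, 62x81x33 mm, on a thin steel sheet to the right of the bay; origin at its underside's centre. Leave it alone.
- jam_jar: Loose lidded glass jar, 64 mm across and 97 mm high, on the bench behind the bay; origin at its underside's centre. Leave it alone.

How it is judged:
By the outcome, as a careful person would: the job done as asked, in the order asked, and still so for the second after the job is handed in, with the robot touching nothing.
It also fails if it takes over 72 s, if anything falls off the work surface, if the arm or the gripper's body presses on something with over 40 N, if the wrist force passes 120 N, or if a joint passes its speed limit or range.

## Working session

There is one attempt and no reset: what is moved stays moved. The work goes in short steps, Python scripts to look and compute and a tool call to move; the robot and the scene stay as the last step left them, time stands still between calls to the robot, and variables do not carry over. Pictures are saved under pics/ and viewed, and the job is handed in when it is done.

Besides the shell and the picture viewer there is one more tool, called after "Emit:" as name(argument=value, ...), one argument or row to a line, values as JSON. apply_moves: Moves the arm, as the interface text tells. Its arguments: {"type":"object","properties":{"moves":{"type":"array"},"newtons":{"type":"number"}},"required":["moves"]}

```bash
ls; mkdir -p pics
python3 - <<'E'
from rig import manip, imaging, workorder
import cv2
print(manip.get_state(), manip.pinch_z)
for n in ["scene","side"]:
    d=imaging.get_image(n)
    cv2.imwrite(f"pics/{n}0.png",d["image"][:,:,::-1])
    print(n,d["fx"],d["cx"],d["cy"],(-d["R"].T@d["t"]).round(3))
E
```

```text
pics
{'clock': 0.0, 'qpos': array([ 1.12897060e+00,  2.76590799e-01,  1.50615075e+00,  7.93244255e-06,
        1.36069047e+00, -1.20984043e-01]), 'qd': array([-0.00069968, -0.00015548,  0.00051735,  0.00099981, -0.00151108,
       -0.00061341]), 'effort': array([ 1.33186477e-03, -4.16788208e+01, -2.45804268e+01,  8.67301878e-05,
        1.10039554e-02,  1.50334768e-05]), 'position': array([0.18109868, 0.5451735 , 0.23043508]), 'ee_rot': array([-2.59125936e-04,  1.59734412e-01,  9.87159598e-01, -8.82428542e-04]), 'contact_force': array([-0.31246002,  0.08403117, -0.64631205]), 'moment': array([ 0.01464572,  0.01869578, -0.00288708]), 'width': 0.08546592812485156} 0.0187
scene 524.1374463620601 321.13243312229747 241.7548389507119 [ 0.018 -0.649  0.766]
side 491.6816720869402 322.88329287562647 239.50028566886976 [ 0.685 -0.969  0.489]
```

View pics/scene0.png

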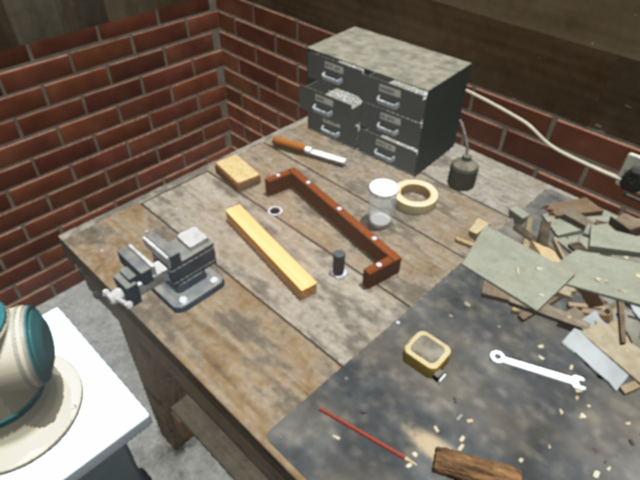

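View pics/side0.png

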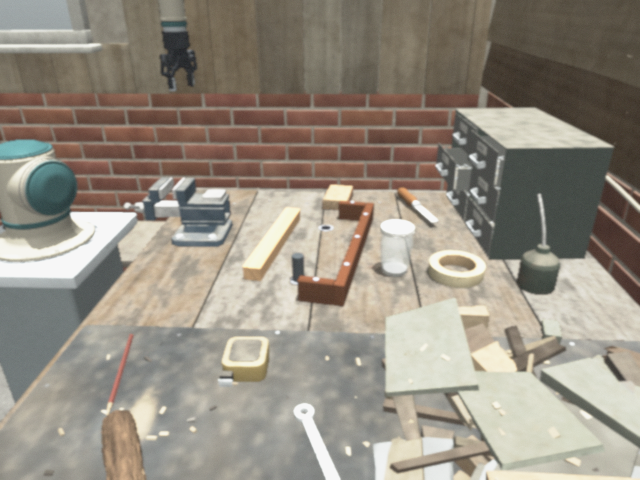

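The scene view shows the batten from about (235,210) to (305,290), the post at (339,263), the empty hole at (275,211), and the bay behind them. Next I'll measure these using depth.

```bash
cat > h.py <<'E'
from rig import manip, imaging, workorder
import numpy as np, cv2
def cloud(n):
    d=imaging.get_image(n); z=d["range_z"].astype(float)
    v,u=np.mgrid[0:480,0:640]
    P=np.stack([(u-d["cx"])/d["fx"]*z,(v-d["cy"])/d["fy"]*z,z],-1)
    W=(P-d["t"])@d["R"]
    W[z<=0]=np.nan
    return d,W
def ortho(d,W,name,x0=.2,x1=.95,y0=-.4,y1=.4,s=750):
    # top view: rows = x decreasing, cols = y decreasing
    H=int((x1-x0)*s);Wd=int((y1-y0)*s)
    im=np.zeros((H,Wd,3),np.uint8); hz=np.full((H,Wd),-1.)
    m=np.isfinite(W[...,0])
    p=W[m];c=d["image"][m]
    r=((x1-p[:,0])*s).astype(int);k=((y1-p[:,1])*s).astype(int)
    ok=(r>=0)&(r<H)&(k>=0)&(k<Wd)&(p[:,2]<.2)
    o=np.argsort(p[ok,2])
    im[r[ok][o],k[ok][o]]=c[ok][o]
    im=cv2.dilate(im,np.ones((3,3)))
    cv2.imwrite(name,im[:,:,::-1])
E
python3 - <<'E'
from h import *
d,W=cloud("scene"); np.savez("s0.npz",W=W,im=d["image"],R=d["R"],t=d["t"],K=[d["fx"],d["fy"],d["cx"],d["cy"]])
ortho(d,W,"pics/ortho0.png")
for u,v in [(235,210),(308,290),(339,255),(275,211),(270,183),(292,172),(380,276),(395,262),(335,212),(383,190),(237,172),(428,350),(190,240),(310,150)]:
    print((u,v),W[v,u].round(3))
E
```

```text
(235, 210) [0.549 0.117 0.033]
(308, 290) [ 0.502 -0.162  0.022]
(339, 255) [ 0.589 -0.16   0.056]
(275, 211) [0.635 0.082 0.003]
(270, 183) [0.668 0.133 0.04 ]
(292, 172) [0.73  0.123 0.046]
(380, 276) [ 0.629 -0.236  0.022]
(395, 262) [ 0.665 -0.243  0.041]
(335, 212) [ 0.7   -0.047  0.036]
(383, 190) [ 0.771 -0.119  0.098]
(237, 172) [0.65  0.235 0.029]
(428, 350) [ 0.541 -0.412  0.034]
(190, 240) [0.381 0.032 0.103]
(310, 150) [0.856 0.188 0.022]
```

View pics/ortho0.png

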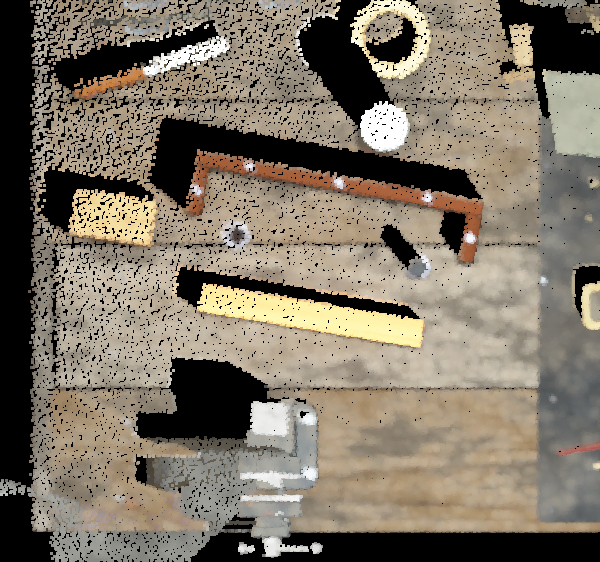

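```bash
cat >> h.py <<'E'
def rect(p):
    (c,s,a)=cv2.minAreaRect((p[:,:2]*1000).astype(np.float32)); 
    return np.round(c,1),np.round(s,1),round(a,2)
def batten(d,W):
    hsv=cv2.cvtColor(d["image"],cv2.COLOR_RGB2HSV)
    x,y,z=W[...,0],W[...,1],W[...,2]
    m=(x>.4)&(x<.8)&(y<.16)&(y>-.3)&(z>.022)&(z<.037)&(hsv[...,0]>15)&(hsv[...,0]<32)&(hsv[...,1]>70)&(hsv[...,2]>130)
    m=m.astype(np.uint8); n,l,st,_=cv2.connectedComponentsWithStats(m)
    if n<2: return None
    k=1+np.argmax(st[1:,4]); return W[l==k]
E
python3 - <<'E'
from h import *
z=np.load("s0.npz");W=z["W"];d={"image":z["im"]}
b=batten(d,W);print("batten",rect(b),np.median(b[:,2]),len(b))
hsv=cv2.cvtColor(d["image"],cv2.COLOR_RGB2HSV)
x,y,zz=W[...,0],W[...,1],W[...,2]
m=(x>.55)&(x<.8)&(y<.2)&(y>-.3)&(zz>.041)&(zz<.049)&((hsv[...,0]<12)|(hsv[...,0]>172))&(hsv[...,1]>120)
p=W[m];print("bay",rect(p),len(p))
m=(zz>.05)&(zz<.06)&(x>.55)&(x<.63)&(y>-.2)&(y<-.12);print("post",rect(W[m]),m.sum(),W[m].mean(0))
m=(zz>.02)&(zz<.035)&(x>.6)&(x<.72)&(y>.18)&(y<.32);print("block",rect(W[m]))
m=(zz>.02)&(x>.25)&(x<.45)&(y>-.06)&(y<.2)&(zz<.15);q=W[m];print("vise",rect(q),q.max(0),q.min(0))
# back fence fit in rough frame
a=np.deg2rad(0)
np.save("bayp.npy",p)
E
```

```text
batten (array([529.7, -14.3]), array([301.4,  38.3]), 80.64) 0.03104816285457017 1844
bay (array([673.9, -48. ]), array([390. ,  85.3]), 80.05) 1225
post (array([ 593.8, -157. ]), array([23.2, 22.1]), 35.76) 92 [ 0.59278257 -0.15784681  0.05503136]
block (array([660.1, 248.1]), array([115.8,  65.6]), 83.08)
vise (array([333.7,  29.7]), array([102.6, 167.7]), 89.38) [0.41741037 0.08175745 0.1276228 ] [ 0.25006085 -0.02149344  0.02002101]
```

```bash
cat >> h.py <<'E'
from scipy.spatial.transform import Rotation as Ro
B0=np.array([.6025,-.0355]); BY=np.deg2rad(-9.95)
ex=np.array([np.cos(BY),np.sin(BY)]); ey=np.array([-ex[1],ex[0]])
def b2w(x,y): return B0+ex*x/1000+ey*y/1000
def w2b(p): q=np.asarray(p)[:2]-B0; return np.array([q@ex,q@ey])*1000
def st():
    s=manip.get_state(); R=Ro.from_quat(s["ee_rot"],scalar_first=True).as_matrix()
    return s,R
def heading_b(R): return np.rad2deg(np.arctan2(R[1,1],R[0,1])-BY)   # tool y heading in bay frame
def to(bx,by,z,head=None):
    "print delta in tool frame to bay target (mm), head=tool y heading in bay frame deg"
    s,R=st(); w=np.r_[b2w(bx,by),z/1000]
    dl=R.T@(w-s["position"])
    h=heading_b(R) if head is None else head
    a=np.deg2rad(h)+BY
    yv=np.array([np.cos(a),np.sin(a),0]); zv=np.array([0,0,-1.]); Rt=np.c_[np.cross(yv,zv),yv,zv]
    rv=Ro.from_matrix(R.T@Rt).as_rotvec()
    print("t %.2f tcp bay %s z %.1f head %.1f w %.1f F %s q6 %.2f"%(s["clock"],w2b(s["position"]).round(1),s["position"][2]*1e3,heading_b(R),s["width"]*1e3,s["contact_force"].round(1),s["qpos"][5]))
    print("delta tool mm",(dl*1e3).round(1),"rot",rv.round(3))
def look(tag=None):
    d,W=cloud("scene"); b=batten(d,W)
    if b is not None:
        c,sz,a=rect(b)
        if sz[0]<sz[1]: a-=90
        # long axis direction angle a (deg world) -> bay theta
        th=(a-np.rad2deg(BY)-90+90)%180-90
        print("batten c",w2b(c/1000).round(1),"size",sz,"theta %.1f"%th,"n",len(b),"z",np.median(b[:,2]).round(4))
        t=np.deg2rad(th)
        cc=w2b(c/1000)
        print(" endA(+y)",(cc+150*np.array([-np.sin(t),np.cos(t)])).round(1)," endB",(cc-150*np.array([-np.sin(t),np.cos(t)])).round(1))
    if tag: cv2.imwrite(f"pics/{tag}.png",d["image"][:,:,::-1]); ortho(d,W,f"pics/{tag}_o.png")
E
python3 - <<'E'
from h import *
look(); to(-74,-175,120,0)
to(-74,-175,120,90)
E
```

```text
batten c [-75.    9.3] size [305.3  38.4] theta 0.6 n 1843 z 0.0311
 endA(+y) [-76.5 159.3]  endB [ -73.5 -140.7]
t 0.20 tcp bay [-515.4  499.4] z 230.8 head 81.6 w 85.4 F [-0.3  0.2 -1.3] q6 -0.12
delta tool mm [-535.5 -602.3  111.4] rot [-1.000e-03  1.000e-03  1.424e+00]
t 0.20 tcp bay [-515.4  499.4] z 230.8 head 81.6 w 85.4 F [-0.3  0.2 -1.3] q6 -0.12
delta tool mm [-535.5 -602.3  111.4] rot [-0.001 -0.    -0.147]
```

Emit:
apply_moves(
  moves=[0,-0.026,-0.03,0,0,0,0,0,-0.026,-0.03,0,0,0,0,0,-0.026,-0.03,0,0,0,0,0,-0.026,-0.03,0,0,0,0,0,-0.026,-0.03,0,0,0,0,0,-0.026,-0.03,0,0,0,0,0,-0.026,-0.03,0,0,0,0,0,-0.026,-0.03,0,0,0,0],
)

```text
clock: 0.87
position: [0.3047, 0.2488, 0.2269]
ee_rot: [-0.001, 0.152, 0.988, 0.001]
contact_force: [1.1, 0.3, 0.5]
width: 0.0001
```

Emit:
apply_moves(
  moves=[0,-0.026,-0.03,0,0,0,0,0,-0.026,-0.03,0,0,0,0,0,-0.026,-0.03,0,0,0,0,0,-0.026,-0.03,0,0,0,0,0,-0.026,-0.03,0,0,0,0,0,-0.026,-0.03,0,0,0,0,0,-0.026,-0.03,0,0,0,0,0,-0.026,-0.03,0,0,0,0],
)

```text
clock: 1.53
position: [0.432, -0.058, 0.2276]
ee_rot: [0.002, 0.152, 0.988, 0.002]
contact_force: [0.9, 0.4, 0.8]
width: 0.0001
```

Run:
```python
from h import *
to(-74,-175,90,90)
```

```text
t 1.53 tcp bay [-164.1  -51.6] z 227.6 head 82.5 w 0.1 F [0.9 0.4 0.8] q6 -1.56
delta tool mm [-105.  -111.1  137.4] rot [ 0.005  0.004 -0.132]
```

Emit:
apply_moves(
  moves=[0,-0.026,-0.028,0,0,0,0,0,-0.026,-0.028,0,0,0,0,0,-0.026,-0.028,0,0,0,0,0,-0.026,-0.028,0,0,0,0,0,0,0,0.03,0,0,-0.065,0,0,0,0.035,0,0,-0.065,0,0,0,0.035,0,0,0,0,0,0,0.035,0,0,0],
)

```text
clock: 2.2
position: [0.5116, -0.2213, 0.0959]
ee_rot: [0.015, 0.091, 0.996, -0.005]
contact_force: [0.1, 0.4, -0.7]
width: 0.0002
```

Run:
```python
from h import *
to(-74,-175,12,90)
```

```text
t 2.20 tcp bay [ -57.4 -198.7] z 95.9 head 89.5 w 0.2 F [ 0.1  0.4 -0.7] q6 -1.93
delta tool mm [19.3 24.2 83.1] rot [-0.008  0.03  -0.009]
```

Emit:
apply_moves(
  moves=[0,0.008,0.005,0.025,0,0.03,0,0,0.008,0.005,0.025,0,0,0,0,0,0,0.02,0,0,0,0,0,0,0.008,0,0,0,0,0,0,0,0,0,0,0,0,0,0,0,0,0,0,0,0,0,0,0,0,0,0,0,0,0,0,0],
)

```text
clock: 2.87
position: [0.4939, -0.2078, 0.0079]
ee_rot: [-0.006, 0.092, 0.996, -0.001]
contact_force: [-0.3, 0.8, 0.6]
width: -0.0
```

Run:
```python
from h import *
to(-74,-118,10,90); look("a")
```

```text
t 2.87 tcp bay [ -77.2 -188.5] z 7.9 head 89.4 w -0.0 F [-0.3  0.8  0.6] q6 -1.90
delta tool mm [-2.4 70.5 -2.4] rot [-0.004 -0.012 -0.01 ]
batten c [-75.5   9. ] size [302.   38.4] theta 0.7 n 1558 z 0.0311
 endA(+y) [-77.2 159. ]  endB [ -73.8 -141. ]
```

View pics/a.png

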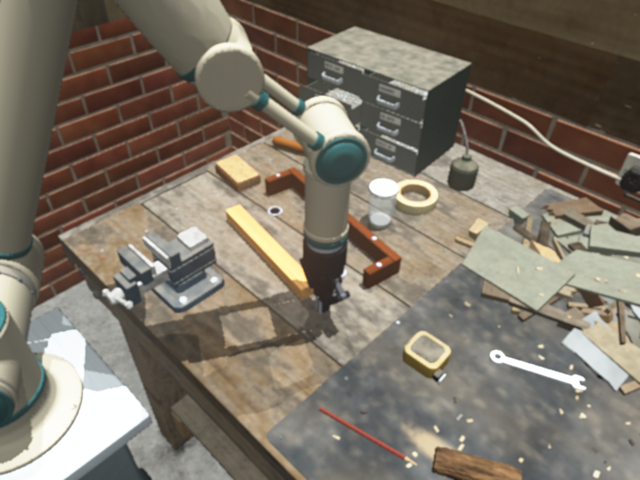

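The closed fingers, at about (325,300), are just off the batten's right end, so I'll start pushing it along +y.

Emit:
apply_moves(
  moves=[0,-0.001,0.008,0,0,-0.006,0,0,-0.001,0.008,0,0,0,0,0,0,0.008,0,0,0,0,0,0,0.008,0,0,0,0,0,0,0.008,0,0,0,0,0,0,0.008,0,0,0,0,0,0,0.008,0,0,0,0,0,0,0.004,0,0,0,0],
)

```text
clock: 3.58
position: [0.5111, -0.1458, 0.0117]
ee_rot: [0.002, 0.091, 0.996, -0.005]
contact_force: [-0.4, -2.5, 0.1]
width: -0.0001
```

Run:
```python
from h import *
to(-74,-118,10,90); look("b")
```

```text
t 3.58 tcp bay [ -71.  -124.5] z 11.7 head 89.5 w -0.1 F [-0.4 -2.5  0.1] q6 -1.78
delta tool mm [3.1 6.4 1.6] rot [-0.009  0.004 -0.009]
batten c [-75.3  37.6] size [298.7  37.5] theta 0.6 n 1436 z 0.031
 endA(+y) [-76.9 187.5]  endB [ -73.7 -112.4]
```

Emit:
apply_moves(
  moves=[0,0.001,0.006,0,0,0,0,0,0.001,0.006,0,0,0,0,0,0,0.003,0,0,0,0,0,0,-0.01,0,0,0,0,0,0,-0.02,0,0,0,0,0,0,-0.02,-0.02,0,0,0,0.06,0,0,-0.03,0,0,0,0.085,0,0,-0.03,0,0,0],
)

```text
clock: 4.3
position: [0.4971, -0.1765, 0.0874]
ee_rot: [-0.007, 0.091, 0.996, 0.0]
contact_force: [0.4, 0.5, 0.2]
width: 0.0231
```

Run:
```python
from h import *
look("c");to(-140,20,80,90)
d,W=cloud("scene")
x,y,z=W[...,0],W[...,1],W[...,2]
m=(x>.22)&(x<.46)&(y>-.08)&(y<.25)&(z>.015)&(z<.14); q=W[m]
for lo,hi in [(.015,.05),(.05,.09),(.09,.14)]:
    k=q[(q[:,2]>lo)&(q[:,2]<hi)]; print(lo,len(k),k.min(0).round(3),k.max(0).round(3)) if len(k) else 0
```

```text
batten c [-75.4  44.8] size [283.2  38.4] theta 0.2 n 1230 z 0.0309
 endA(+y) [-75.8 194.7]  endB [ -74.9 -105.2]
t 4.35 tcp bay [ -75.2 -158.5] z 93.4 head 89.6 w 31.0 F [ 1.5 -0.6  3.6] q6 -1.86
delta tool mm [ 66.1 178.1  12.7] rot [-0.005 -0.002 -0.007]
0.015 1235 [ 0.235 -0.024  0.015] [0.418 0.057 0.05 ]
0.05 1755 [ 0.22  -0.001  0.05 ] [0.417 0.078 0.09 ]
0.09 2587 [ 0.22  -0.027  0.09 ] [0.416 0.082 0.128]
```

View pics/c_o.png

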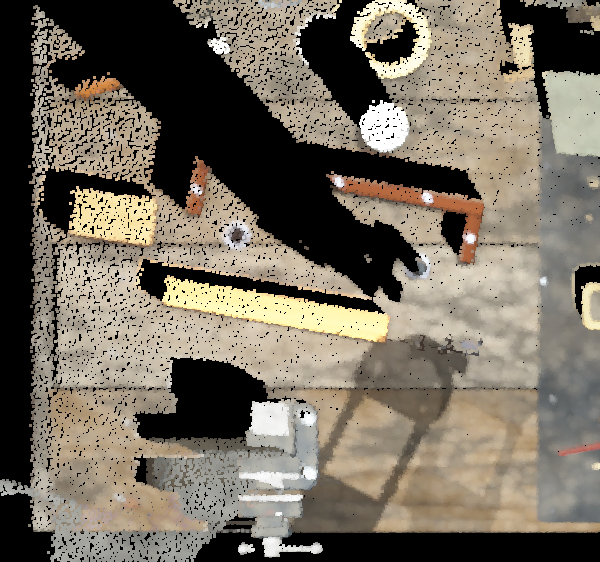

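Emit:
apply_moves(
  moves=[0.07,0.025,0,0,0,0,0,0.07,0.025,0.02,0,0,0,0,0.07,0,0.03,0,0,0,0,0.07,0,0.03,0,0,0,0,0.07,0,0.03,0,0,0,0,0.07,0,0.03,0,0,0,0,0.07,0,0.03,0,0,0,0,0.07,0,0,0.01,0,0,0],
)

```text
clock: 5.07
position: [0.4819, -0.0002, 0.0792]
ee_rot: [0.001, 0.097, 0.995, -0.001]
contact_force: [0.6, -0.1, -0.2]
width: 0.0702
```

```bash
sed -i 's/(y<.16)/(y<.2)/' h.py
python3 - <<'E'
from h import *
to(-125,12,2,90)
E
```

```text
t 5.07 tcp bay [-124.8   13.9] z 79.2 head 88.8 w 70.2 F [ 0.6 -0.1 -0.2] q6 -1.52
delta tool mm [ 0.3 -1.7 77.2] rot [-0.002  0.002 -0.02 ]
```

Emit:
apply_moves(
  moves=[0.07,0,0,0.025,0,0,-0.02,0.07,0,0,0.025,0,0,0,0.07,0,0,0.016,0,0,0,0.07,0,0,0.007,0,0,0,0.07,0,0,0.003,0,0,0,0.07,0,0,0,0,0,0,0.07,0,0,0,0,0,0,0.07,0,0,0,0,0,0],
)

```text
clock: 5.73
position: [0.4799, 0.0023, -0.0025]
ee_rot: [-0.001, 0.085, 0.996, 0.0]
contact_force: [0.6, -0.1, -0.1]
width: 0.0698
```

Run:
```python
from h import *
to(-125,12,2,90); look("d")
d=imaging.get_image("side"); cv2.imwrite("pics/d_s.png",cv2.resize(d["image"][150:350,180:440,::-1],None,fx=3,fy=3))
```

```text
t 5.73 tcp bay [-127.3   16. ] z -2.5 head 90.2 w 69.8 F [ 0.6 -0.1 -0.1] q6 -1.54
delta tool mm [-2.2 -4.  -4.5] rot [ 0.    -0.003  0.003]
batten c [-75.5  -6.5] size [178.6  38.1] theta -0.1 n 777 z 0.0311
 endA(+y) [-75.1 143.5]  endB [ -75.9 -156.5]
```

View pics/d_s.png

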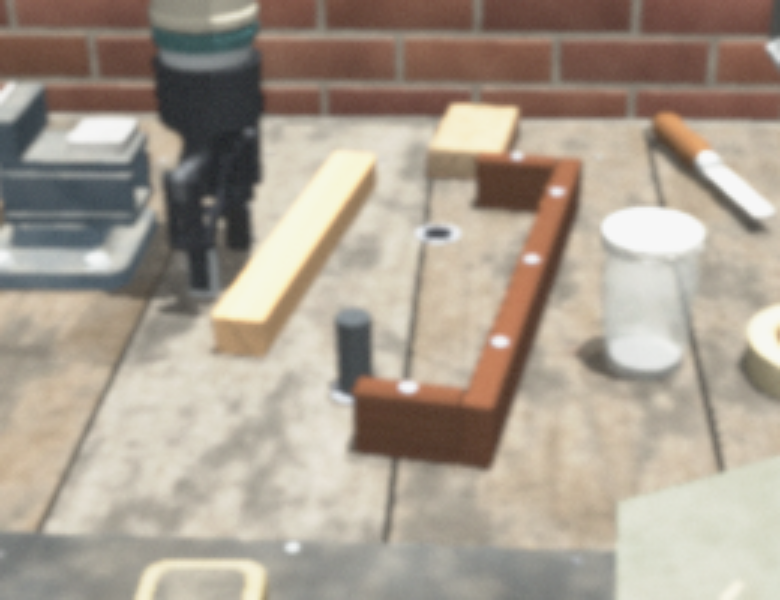

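Emit:
apply_moves(
  moves=[0.07,-0.008,0,0,0,0,0,0.07,-0.008,0,0,0,0,0,0.07,-0.006,0,0,0,0,0,0.07,-0.008,-0.001,0,0,0,-0.043,0.07,-0.008,-0.001,0,0,0,-0.043,0.07,-0.008,-0.001,0,0,0,-0.043,0.07,-0.008,-0.001,0,0,0,-0.043,0.07,0,0,0,0,0,0],
)

```text
clock: 6.5
position: [0.5355, -0.0097, -0.0001]
ee_rot: [-0.004, -0.004, 1.0, 0.0]
contact_force: [-0.0, 0.5, 0.6]
width: 0.0699
```

Run:
```python
from h import *
to(-38.7,17,0,110); look("e")
d=imaging.get_image("side"); cv2.imwrite("pics/e_s.png",cv2.resize(d["image"][150:350,180:440,::-1],None,fx=3,fy=3))
```

```text
t 6.50 tcp bay [-70.5  13.8] z -0.1 head 100.5 w 69.9 F [-0.   0.5  0.6] q6 -1.73
delta tool mm [-31.8  -2.6  -0.3] rot [ 0.002 -0.007 -0.167]
batten c [-28.1 -51.4] size [41.4 78.6] theta 11.9 n 468 z 0.0309
 endA(+y) [-59.   95.3]  endB [   2.8 -198.2]
```

View pics/e_s.png

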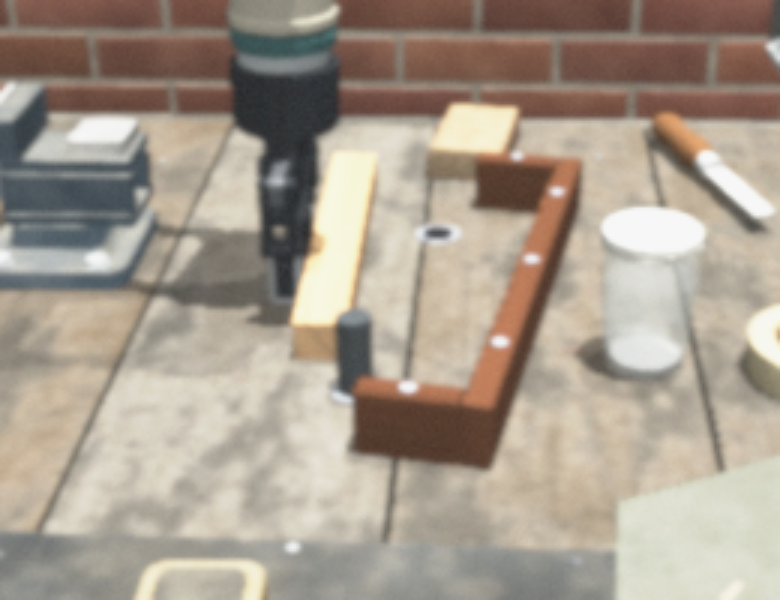

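View pics/e_o.png

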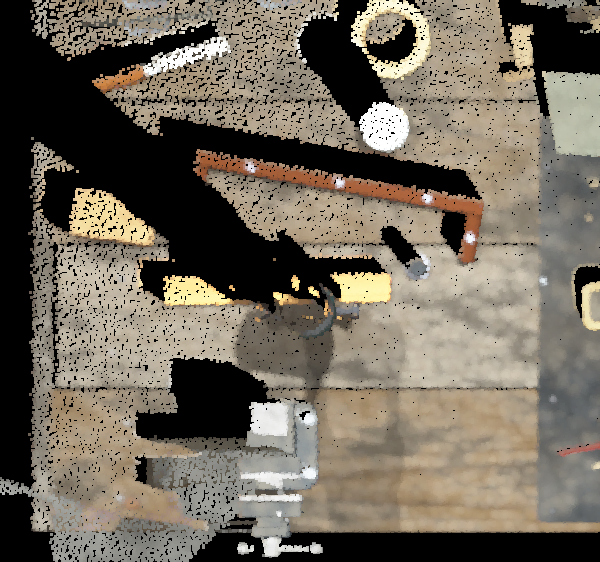

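The batten is at about 10.5° and pivoting on its left end as planned. I'll keep rotating.

Emit:
apply_moves(
  moves=[0.07,-0.008,-0.001,0,0,0,-0.043,0.07,-0.008,-0.001,0,0,0,-0.043,0.07,-0.008,-0.001,0,0,0,-0.043,0.07,-0.008,-0.001,0,0,0,-0.04,0.07,-0.007,0,0,0,0,0,0.07,-0.004,0,0,0,0,0,0.07,0,0,0,0,0,0,0.07,0,0,0,0,0,0],
)

```text
clock: 7.27
position: [0.5673, -0.0089, -0.0011]
ee_rot: [-0.014, -0.088, 0.996, 0.002]
contact_force: [-1.6, -1.8, 2.4]
width: 0.07
```

Run:
```python
from h import *
to(-38.7,17,0,110); look("f")
d=imaging.get_image("side"); cv2.imwrite("pics/f_s.png",cv2.resize(d["image"][150:350,180:440,::-1],None,fx=3,fy=3))
```

```text
t 7.27 tcp bay [-39.2  20.1] z -1.1 head 110.0 w 70.0 F [-1.6 -1.8  2.4] q6 -1.88
delta tool mm [ 0.6 -3.1 -1.1] rot [ 0.006 -0.028  0.001]
batten c [-59.7 159.2] size [ 38.1 101.8] theta 20.9 n 443 z 0.0311
 endA(+y) [-113.3  299.3]  endB [-6.1 19.1]
```

View pics/f_s.png

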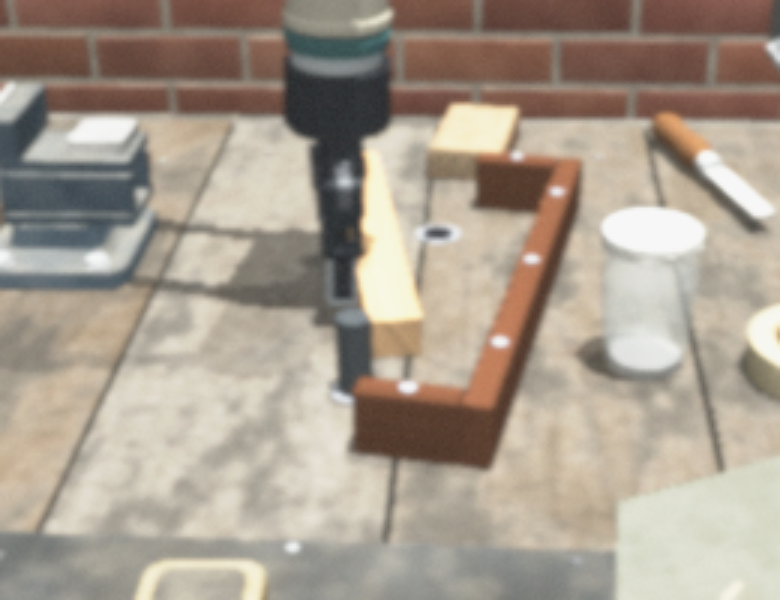

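View pics/f_o.png

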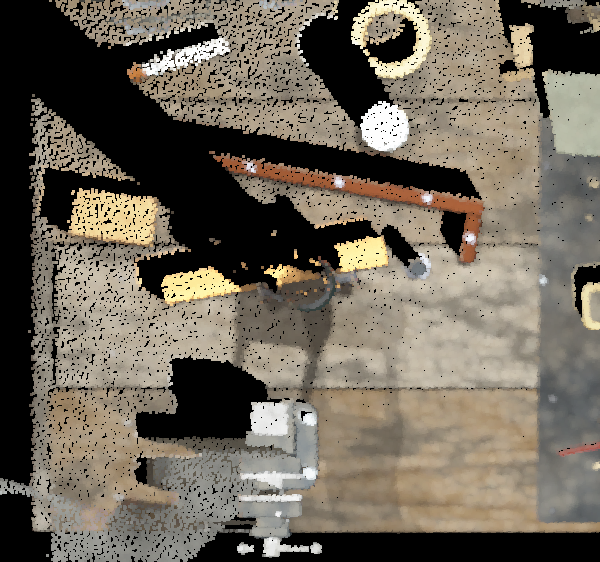

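Emit:
apply_moves(
  moves=[0.07,-0.006,0,0,0,0,0,0.07,-0.006,0,0,0,0,0,0.07,-0.006,0,0,0,0,0,0.07,-0.003,0,0,0,0,0,0.07,0.01,0,0,0,0,0,0.07,0.02,0,-0.02,0,0,0,0.03,0,0,-0.04,0,0,0,0,0,0,-0.04,0,0,0],
)

```text
clock: 8.03
position: [0.5498, -0.0091, 0.0929]
ee_rot: [-0.027, -0.087, 0.996, 0.005]
contact_force: [1.1, 0.1, -0.4]
width: 0.0468
```

Run:
```python
from h import *
to(-70,250,100,110); look("g")
```

```text
t 8.03 tcp bay [-56.5  16.9] z 92.9 head 110.0 w 46.8 F [ 1.1  0.1 -0.4] q6 -1.89
delta tool mm [-66.6 223.8  -7.5] rot [ 0.014 -0.053 -0.   ]
batten c [-11.6  72.1] size [ 40.7 300.9] theta 20.2 n 1445 z 0.031
 endA(+y) [-63.5 212.8]  endB [ 40.3 -68.7]
```

View pics/g_o.png

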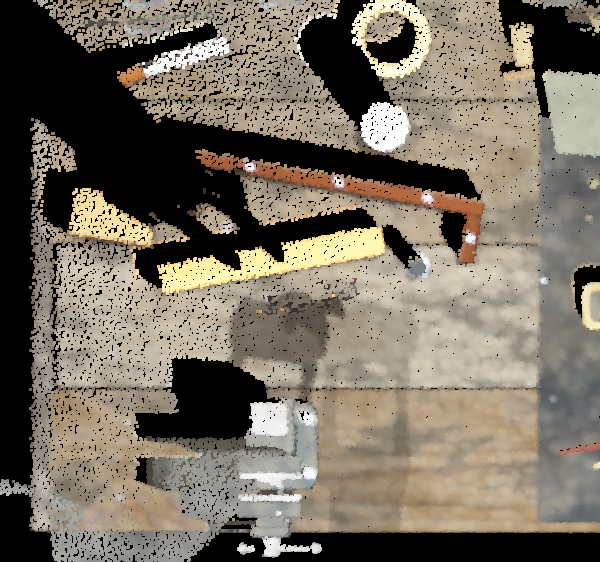

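Emit:
apply_moves(
  moves=[0,-0.008,0.028,0,0.007,-0.025,0,0,-0.008,0.028,0,0.007,-0.025,0,0,-0.008,0.028,0,0,0,0,0,-0.008,0.028,0,0,0,0,0,-0.008,0.028,0,0,0,0,0,-0.008,0.028,0,0,0,0,0,-0.008,0.028,0,0,0,0,0,-0.006,0.018,0,0,0,0],
)

```text
clock: 8.75
position: [0.5884, 0.217, 0.1083]
ee_rot: [0.023, -0.08, 0.997, -0.001]
contact_force: [0.7, 0.5, -0.5]
width: -0.0002
```

Run:
```python
from h import *
to(-74,241,10,110.2)
```

```text
t 8.75 tcp bay [-57.5 246.2] z 108.3 head 109.1 w -0.2 F [ 0.7  0.5 -0.5] q6 -1.48
delta tool mm [21.8  1.  97.4] rot [-0.006  0.046 -0.018]
```

Emit:
apply_moves(
  moves=[0,0.009,0,0,0,0.025,-0.01,0,0.007,0,0,0,0.01,0,0,0,0,0.03,0,0,0,0,0,0,0.03,0,0,0,0,0,0,0.02,0,0,0,0,0,0,0.01,0,0,0,0,0,0,0,0,0,0,0,0,0,0,0,0,0],
)

```text
clock: 9.42
position: [0.5734, 0.2152, 0.0156]
ee_rot: [0.01, -0.085, 0.996, -0.0]
contact_force: [0.7, -0.3, -0.5]
width: -0.0002
```

Run:
```python
from h import *
to(-74,241,10,110.2); look("i")
```

```text
t 9.42 tcp bay [-72.  241.9] z 15.6 head 109.7 w -0.2 F [ 0.7 -0.3 -0.5] q6 -1.49
delta tool mm [ 2.3 -0.1  5.6] rot [-0.002  0.02  -0.008]
batten c [-11.4  72.5] size [ 39.4 302.1] theta 20.2 n 1602 z 0.031
 endA(+y) [-63.2 213.3]  endB [ 40.4 -68.3]
```

View pics/i.png

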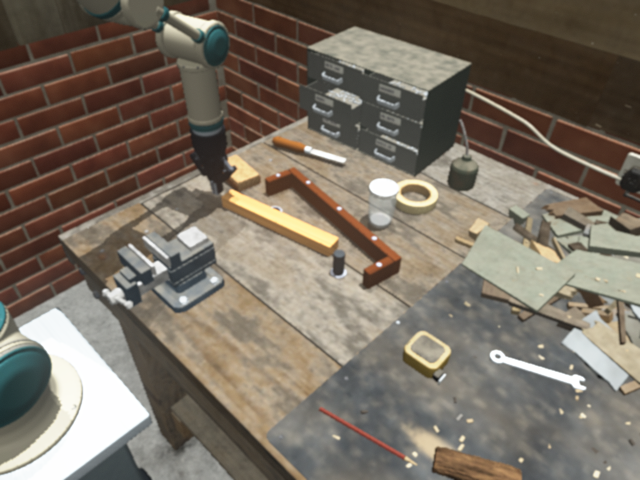

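The closed fingers, at about (218,190), stand off the left end face and the sanding block is clear. I'll push along the batten's axis.

Emit:
apply_moves(
  moves=[0,0.002,-0.006,0.005,0,0.015,0,0,0,-0.008,0,0,0,0,0,0,-0.008,0,0,0,0,0,0,-0.008,0,0,0,0,0,0,-0.008,0,0,0,0,0,0,-0.008,0,0,0,0,0,0,-0.008,0,0,0,0,0,0,-0.002,0,0,0,0],
)

```text
clock: 10.13
position: [0.584, 0.1543, 0.0147]
ee_rot: [0.006, -0.084, 0.996, 0.001]
contact_force: [0.6, 0.8, -1.4]
width: 0.0003
```

Run:
```python
from h import *
to(-36,149,10,110.2); look("j")
```

```text
t 10.13 tcp bay [-51.  183.7] z 14.7 head 109.6 w 0.3 F [ 0.6  0.8 -1.4] q6 -1.60
delta tool mm [ -2.4 -37.7   4.8] rot [ 0.     0.011 -0.011]
batten c [ 5.4 30. ] size [ 41.8 301.4] theta 20.3 n 1630 z 0.031
 endA(+y) [-46.7 170.6]  endB [  57.5 -110.7]
```

View pics/j_o.png

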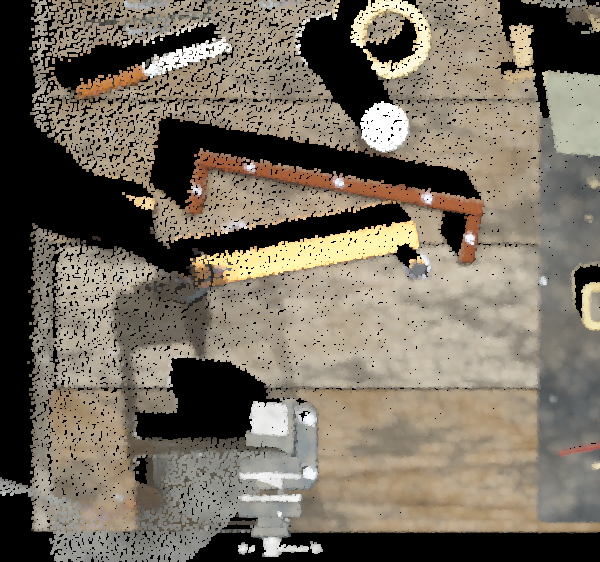

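Emit:
apply_moves(
  moves=[0,0,-0.008,0.003,0,0,0,0,0,-0.008,0,0,0,0,0,0,-0.008,0,0,0,0,0,0,-0.007,0,0,0,0,0,0,-0.002,0,0,0,0,0,0,0.01,0,0,0,0,0,0,0.02,-0.01,0,0,0,0.03,0,0,-0.04,0,0,0],
)

```text
clock: 10.85
position: [0.5797, 0.1488, 0.0565]
ee_rot: [-0.001, -0.082, 0.997, 0.001]
contact_force: [-0.9, 0.8, -0.4]
width: 0.011
```

Run:
```python
from h import *
to(-70,60,90,110.2); look("k")
```

```text
t 10.85 tcp bay [-54.3 177.6] z 56.5 head 109.3 w 11.0 F [-0.9  0.8 -0.4] q6 -1.60
delta tool mm [  53.8 -105.7  -33.6] rot [ 0.002 -0.002 -0.015]
batten c [15.7 -2.6] size [ 41.5 299.6] theta 19.3 n 1694 z 0.031
 endA(+y) [-33.9 138.9]  endB [  65.3 -144.2]
```

View pics/k_o.png

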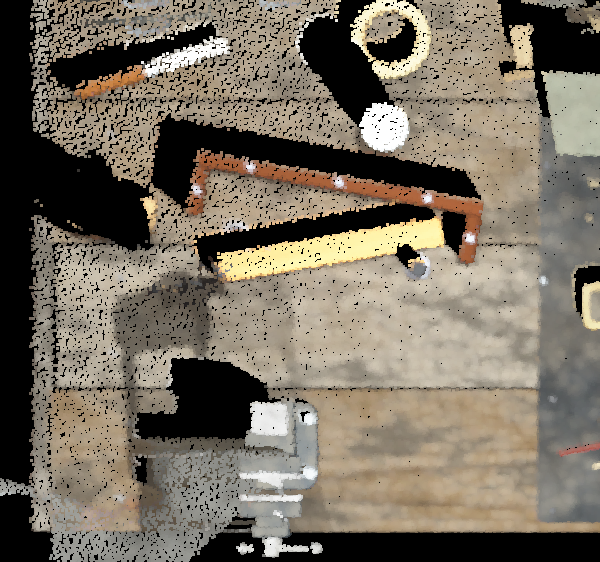

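Run:
```python
from h import *
to(-52,21,80,109.3); to(-52,21,0,109.3)
```

```text
t 10.90 tcp bay [-47.6 178.6] z 67.0 head 109.4 w 18.4 F [3.  0.8 4.7] q6 -1.60
delta tool mm [  56.2 -147.2  -13.9] rot [-0.     0.016  0.001]
t 10.90 tcp bay [-47.6 178.6] z 67.0 head 109.4 w 18.4 F [3.  0.8 4.7] q6 -1.60
delta tool mm [  57.5 -147.2   66.1] rot [-0.     0.016  0.001]
```

Emit:
apply_moves(
  moves=[0.07,0.02,0,-0.012,0,0,0,0.07,0.02,-0.02,0,0,0,0,0.07,0.015,-0.03,0,0,0,0,0.07,0,-0.035,0,0,0,0,0.07,0,-0.035,0,0,0,0,0.07,0,-0.025,0,0,0,0,0.07,0,0,0,0,0,0,0.07,0,0,0,0,0,0],
)

```text
clock: 11.57
position: [0.5612, -0.0045, 0.0863]
ee_rot: [0.018, -0.088, 0.996, -0.002]
contact_force: [-0.0, -0.1, 0.3]
width: 0.0702
```

Run:
```python
from h import *
to(-52,21,0,109.3)
```

```text
t 11.57 tcp bay [-46.   23.4] z 86.3 head 110.0 w 70.2 F [-0.  -0.1  0.3] q6 -1.88
delta tool mm [ 9.5  0.5 86. ] rot [-0.008  0.036  0.012]
```

Emit:
apply_moves(
  moves=[0.07,0.008,0,0.01,0,0.03,0,0.07,0.002,0,0.025,0,0,0,0.07,0,0,0.025,0,0,0,0.07,0,0,0.015,0,0,0,0.07,0,0,0.008,0,0,0,0.07,0,0,0,0,0,0,0.07,0,0,0,0,0,0,0.07,0,0,0,0,0,0],
)

```text
clock: 12.23
position: [0.5498, 0.0002, -0.0017]
ee_rot: [-0.001, -0.092, 0.996, -0.004]
contact_force: [0.9, -0.1, 0.5]
width: 0.0698
```

Run:
```python
from h import *
to(-52,21,0,109.3); look("l")
```

```text
t 12.23 tcp bay [-58.1  26.1] z -1.7 head 110.5 w 69.8 F [ 0.9 -0.1  0.5] q6 -1.87
delta tool mm [-3.9 -6.9 -1.6] rot [-0.008 -0.002  0.021]
batten c [ 35.9 -59.5] size [ 39.6 181.1] theta 19.7 n 1007 z 0.031
 endA(+y) [-14.7  81.7]  endB [  86.5 -200.7]
```

View pics/l_o.png

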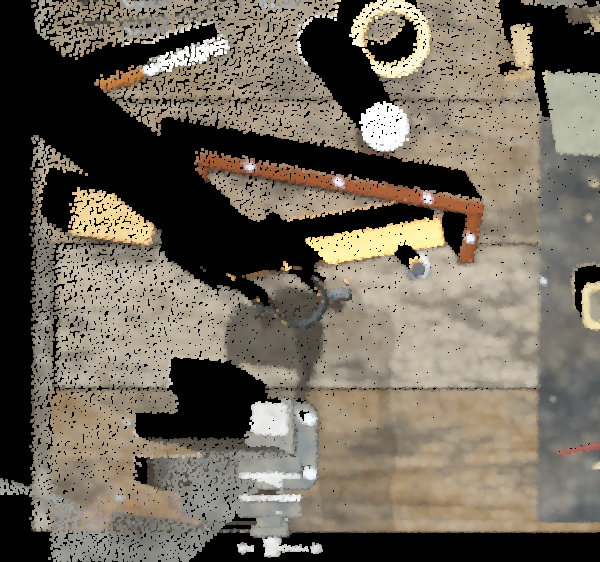

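Emit:
apply_moves(
  moves=[0.07,-0.01,0,0,0,0,0.015,0.07,-0.01,0,0,0,0,0,0.07,-0.007,0,0,0,0,0,0.07,-0.005,0,0,0,0,0.01,0.07,-0.008,0.001,0,0,0,0.04,0.07,-0.008,0.001,0,0,0,0.04,0.07,-0.008,0.001,0,0,0,0.04,0.07,-0.004,0,0,0,0,0.02],
)

```text
clock: 12.95
position: [0.614, 0.0128, 0.0018]
ee_rot: [-0.0, -0.004, 1.0, -0.004]
contact_force: [-1.7, 0.9, 0.9]
width: 0.0702
```

Run:
```python
from h import *
to(48,58,0,90); look("m")
```

```text
t 12.95 tcp bay [ 3.  49.5] z 1.8 head 100.4 w 70.2 F [-1.7  0.9  0.9] q6 -1.66
delta tool mm [-45.8   0.2   1.8] rot [-0.008  0.     0.182]
batten c [ 53.3 -62.8] size [ 41.5 165.5] theta 11.8 n 975 z 0.0311
 endA(+y) [22.5 84. ]  endB [  84.  -209.7]
```

View pics/m_o.png

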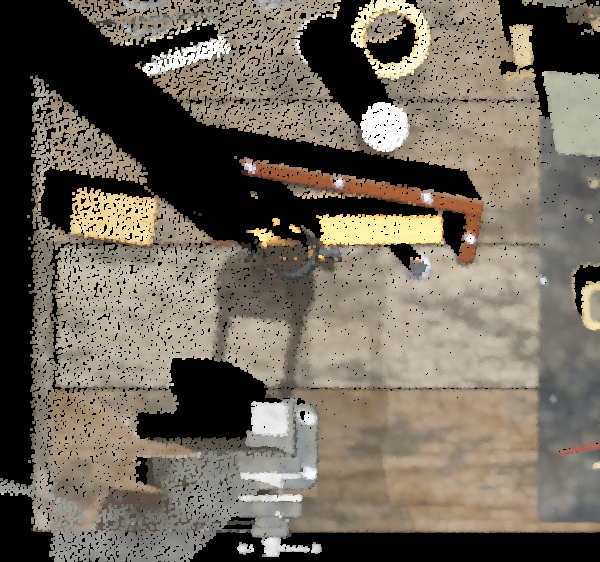

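Emit:
apply_moves(
  moves=[0.07,-0.008,0.001,0,0,0,0.043,0.07,-0.008,0.001,0,0,0,0.043,0.07,-0.008,0.001,0,0,0,0.043,0.07,-0.008,0.001,0,0,0,0.04,0.07,-0.005,0,0,0,0,0.012,0.07,-0.003,0,0,0,0,0,0.07,0,0,0,0,0,0,0.07,0,0,0,0,0,0],
)

```text
clock: 13.67
position: [0.6492, 0.0143, 0.0016]
ee_rot: [-0.007, 0.088, 0.996, -0.004]
contact_force: [-2.6, 0.2, 1.5]
width: 0.0701
```

Run:
```python
from h import *
to(48,58,0,90); look("n")
d=imaging.get_image("side"); cv2.imwrite("pics/n_s.png",cv2.resize(d["image"][150:350,180:440,::-1],None,fx=3,fy=3))
```

```text
t 13.67 tcp bay [37.4 57.1] z 1.6 head 89.8 w 70.1 F [-2.6  0.2  1.5] q6 -1.47
delta tool mm [-10.6   0.9   1.5] rot [-0.009 -0.013 -0.003]
batten c [ 65.4 -58.1] size [175.8  38.7] theta -0.5 n 983 z 0.0309
 endA(+y) [66.7 91.9]  endB [  64.1 -208.1]
```

View pics/n_o.png

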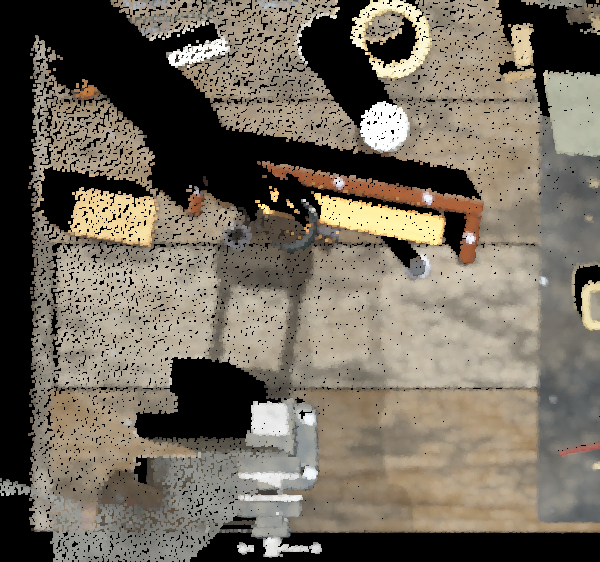

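View pics/n_s.png

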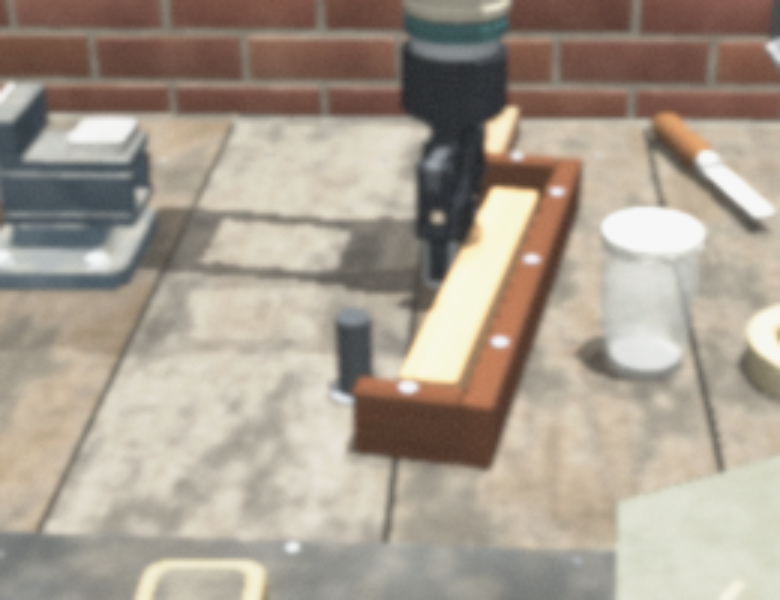

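The batten is inside, parallel to the back fence and about 11 mm short of it. I'll back off, recentre the gripper on it and push square to seat it.

Emit:
apply_moves(
  moves=[0.07,0.012,0,0,0,0,0,0.07,0.005,-0.015,0,0,0,0,0.07,0,-0.015,0,0,0,0,0.07,0,-0.015,0,0,0,0,0.07,0,-0.008,0,0,0,0,0.07,0,0,0,0,0,0,0.07,0,0,0,0,0,0,0.07,0,0,0,0,0,0],
)

```text
clock: 14.43
position: [0.627, -0.0432, 0.0036]
ee_rot: [-0.001, 0.088, 0.996, -0.005]
contact_force: [0.0, -0.1, -0.5]
width: 0.0699
```

Run:
```python
from h import *
to(48,4,0,90); look()
```

```text
t 14.43 tcp bay [25.5 -3.4] z 3.6 head 89.9 w 69.9 F [ 0.  -0.1 -0.5] q6 -1.56
delta tool mm [-22.5   7.5   3.5] rot [-0.01  -0.    -0.002]
batten c [ 66.4 -80.7] size [131.6  40.1] theta 0.0 n 700 z 0.031
 endA(+y) [66.3 69.3]  endB [  66.6 -230.7]
```

Emit:
apply_moves(
  moves=[0.07,-0.006,0.006,0,0,0,0,0.07,-0.005,0,0,0,0,0,0.07,-0.004,0,0,0,0,0,0.07,-0.004,0,0,0,0,0,0.07,-0.003,0,0,0,0,0,0.07,-0.002,0,0,0,0,0,0.07,0,0,0,0,0,0,0.07,0,0,0,0,0,0],
)

```text
clock: 15.15
position: [0.649, -0.038, 0.0027]
ee_rot: [-0.007, 0.086, 0.996, -0.005]
contact_force: [-3.6, 0.4, 3.0]
width: 0.0702
```

Run:
```python
from h import *
to(48,4,0,90); look()
```

```text
t 15.15 tcp bay [46.2  5.6] z 2.7 head 90.1 w 70.2 F [-3.6  0.4  3. ] q6 -1.55
delta tool mm [-1.8 -1.5  2.7] rot [-0.012 -0.013  0.002]
batten c [ 75.  -84.6] size [118.6  44.5] theta 0.0 n 685 z 0.0308
 endA(+y) [74.9 65.4]  endB [  75.2 -234.6]
```

Emit:
apply_moves(
  moves=[0.07,-0.002,0,0,0,0,0,0.07,-0.002,0,0,0,0,0,0.07,-0.002,0,0,0,0,0,0.07,-0.002,0,0,0,0,0,0.07,-0.002,0,0,0,0,0,0.07,-0.002,0,0,0,0,0,0.07,-0.002,0,0,0,0,0,0.07,-0.002,0,0,0,0,0],
)

```text
clock: 15.87
position: [0.6502, -0.038, 0.0029]
ee_rot: [-0.022, 0.086, 0.996, -0.004]
contact_force: [-6.3, 0.1, 6.2]
width: 0.0699
```

Run:
```python
from h import *
to(48,4,0,90); look()
```

```text
t 15.87 tcp bay [47.4  5.7] z 2.9 head 90.1 w 69.9 F [-6.3  0.1  6.2] q6 -1.55
delta tool mm [-0.7 -1.7  2.9] rot [-0.011 -0.043  0.001]
batten c [ 78.6 -84.1] size [120.2  41.8] theta 2.2 n 672 z 0.0309
 endA(+y) [72.8 65.8]  endB [  84.4 -234. ]
```

Emit:
apply_moves(
  moves=[0.07,0.015,0,0,0,-0.02,0,0.07,0.02,0,0,0,-0.02,0,0.07,0.02,0,-0.02,0,0,0,0.07,0.02,0,-0.03,0,0,0,0.07,0.02,0,-0.035,0,0,0,0.07,0.02,0,-0.035,0,0,0,0.07,0.03,0,-0.035,0,0,0,0.07,0.03,0,-0.03,0,0,0],
)

```text
clock: 16.58
position: [0.4876, -0.0069, 0.1829]
ee_rot: [0.008, 0.088, 0.996, -0.004]
contact_force: [-0.1, 0.6, 0.3]
width: 0.07
```

Run:
```python
from h import *
to(-150,4,150,90); look("p")
d=imaging.get_image("side"); cv2.imwrite("pics/p_s.png",cv2.resize(d["image"][150:350,180:440,::-1],None,fx=3,fy=3))
```

```text
t 16.58 tcp bay [-118.1    8.3] z 182.9 head 89.9 w 70.0 F [-0.1  0.6  0.3] q6 -1.54
delta tool mm [32.4 -4.1 32.4] rot [-0.007  0.016 -0.002]
batten c [78.   8.3] size [304.2  40.2] theta -0.4 n 1545 z 0.031
 endA(+y) [ 79.  158.3]  endB [  77.1 -141.7]
```

View pics/p_o.png

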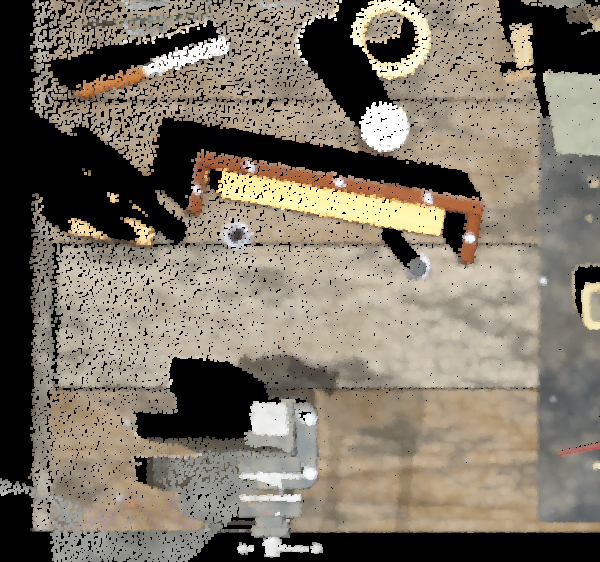

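View pics/p_s.png

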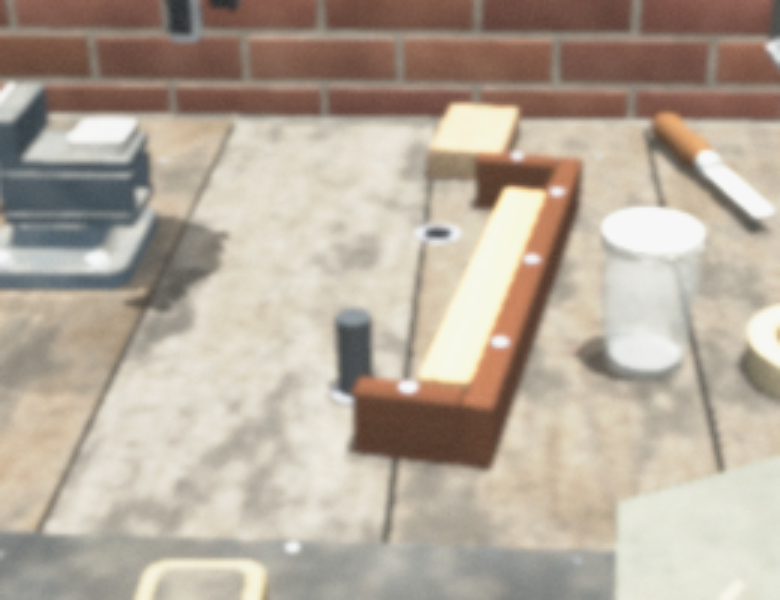

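Run:
```python
from h import *
P=np.load("bayp.npy"); Q=np.array([w2b(p) for p in P])
for n in ["scene","side"]:
    d,W=cloud(n); b=batten(d,W); q=np.array([w2b(p) for p in b]); print(n,len(b))
    f=[];k=np.arange(-135,150,15)
    for y in k:
        s=q[abs(q[:,1]-y)<7.5,0]; f.append((np.min(s),np.max(s)) if len(s)>5 else (np.nan,)*2)
    f=np.array(f); ok=np.isfinite(f[:,0])
    for c,nm in [(0,"front"),(1,"rear")]:
        p=np.polyfit(k[ok],f[ok,c],1); print(nm,"at -150 %.1f at +150 %.1f"%(np.polyval(p,-150),np.polyval(p,150)), f[:,c].round(1))
fe=[np.min(Q[(abs(Q[:,1]-y)<7.5)&(Q[:,0]>85),0]) for y in np.arange(-150,151,30)]
print("fence inner edge seen at start",np.round(fe,1))
```

```text
scene 1536
front at -150 58.5 at +150 59.5 [57.9 57.9 59.  59.2 58.8 59.3 58.9 59.  58.9 58.6 59.2 59.7 58.3 60.1
 59.7 58.7 59.2 59.1 59.2]
rear at -150 95.5 at +150 95.7 [95.8 96.5 95.5 95.  95.9 95.1 95.2 93.7 95.8 95.3 95.1 97.5 95.8 96.8
 94.1 95.3 95.8 98.3 93.6]
side 21Traceback (most recent call last):
  File "<stdin>", line 10, in <module>
    raise TypeError("expected non-empty vector for x")
TypeError: expected non-empty vector for x
```

Run:
```python
from h import *
a=cv2.imread("pics/side0.png")[:,:,::-1].astype(int); b=imaging.get_image("side")["image"].astype(int)
df=abs(a-b).max(2)
for n,(u0,v0,u1,v1) in dict(block=(318,180,358,208),jar=(375,215,418,280),tape=(215,330,275,385)).items(): print(n,df[v0:v1,u0:u1].mean().round(2),(df[v0:v1,u0:u1]>40).sum())
print(manip.get_state()["contact_force"].round(1))
print(workorder.sign_off())
```

```text
block 6.04 0
jar 5.88 0
tape 6.6 0
[ 0.6 -0.1 -0.5]
the job is handed in; nothing more can be done
None
```

The batten lies along the back fence of the bay, and I handed the job in at about 17 s of the 72 s allowed. No verdict was reported.

**What I did**
1. I pushed the batten about 44 mm to the left by its right end.
2. I turned it about 20° with two open fingers, so its right end led past the post.
3. I slid it along its own axis until the right end was behind the post.
4. I swung the left end in and pushed it square against the fence. It was never gripped or lifted.

**Last checks**
- **Fit against the fence:** the scene camera put the batten's rear edge at 95.5 mm and 95.7 mm at its two ends, against the fence face at 95 mm. The front edge read 58.5 mm and 59.5 mm, against 59 mm expected. That is touching to within about 1 mm, which is inside the camera's 2 mm calibration.
- **Angle:** it lies within about 0.4° of the fence.
- **Flatness:** its top is at 31 mm, so it is flat on the bench.
- **Other objects:** the sanding block, tape measure and jar showed no change between the first and last side-camera pictures.
- **Robot:** it ended clear of everything. The largest force I read after any move was about 9 N, during the final push.

**Check that failed:** the same edge measurement from the side camera did not work, because too little of the batten was picked out. The edge readings therefore rest on the scene camera alone. The side picture, by eye, also shows the batten lying along the fence.

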